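Mount the texture rollers on their axle

ROBOT

A 6-joint arm with a two-finger parallel gripper is mounted at the origin on the work surface. World frame = base frame: x ahead of the robot, y to its left, z up, the work surface at z = 0. Lengths are in m, angles in rad, forces in N, time in s.
With the tool pointing down it reaches from about 0.275 to 0.75 m from the base axis. Payload 10.2 kg.
Tool frame: the origin (TCP) lies midway between the tips of the shut fingers; the grasp point (between the pads) lies 19 mm behind it; z points along the fingers, x is the direction in which the jaws open and shut, and the axes are right-handed (so a half turn about z gives the same grasp; the last joint's range is limited). The gripper opens to 88 mm and grips with 3 to 60 N. Pads are 18 mm wide; open, the fingers measure 123 mm over their backs; the gripper's body (75 mm by 187 mm) begins 45 mm behind the grasp point.
Start: joints at [-1.559, 0.313, 1.498, -0, 1.331, -0.223], TCP at [0.122, -0.511, 0.239] pointing down, gripper open.
Joint ranges: [-2.94, 2.94], [-0.97, 2.17], [0.19, 2.56], [-1.23, 4.37], [0.02, 3.11], [-2.88, 2.88]. Speed limits (rad/s): [2.39, 2.39, 3.01, 3.14, 3.14, 3.14].

INTERFACE

Orientations are given as a rotation vector (axis times angle).
In Python, from bench import env gives the robot as it stands. The module is installed in compiled form; this text tells all that it offers.
- The arm moves only by the shell command python3 -m jog 'ROWS' [FORCE]. ROWS is text: rows parted by semicolons, each of 7 numbers parted by spaces: the shift along the tool's x, y, z normalised to -1 to 1, where 1 is 0.025 m, then the turn, a rotation vector about the tool's x, y, z normalised to -1 to 1, where 1 is 4 degrees, then the closure in counts, from 0 (fully open) to 255 (shut). In form: dx dy dz wx wy wz gripper; .... A call has 1 to 10 rows; each row shifts and turns the commanded pose from where the row before left it, along the tool's axes as they then stand; what a row does not reach is not made up. A row lasts 1/8 s, in which the tool goes at most 62.5 mm and 10.7 degrees, less where a joint would pass 70% of its speed; a pose out of reach is approached as far as the arm can. A call with a number of a shift or a turn outside -1 to 1 is refused whole. A call with a gripper value outside its range is refused whole. The fingers move at their own pace and stop on an object; FORCE is the grip in N (left out, the last holds). Time passes only in rows, so rows that do not move let the fingers close. It gives the time, the measured TCP pose, the force and the opening at its end, in the units of the state.
- env.observe(): the state, without advancing time (a new reading comes with each control period).
- env.grab_frame(name): name is "side" or "top" or "wrist"; returns (picture, depth): 400x640x3 uint8, red, green, blue; 400x640 float32, m along the optical axis (not along the pixel's ray), 0 where there is no reading.
- env.calibration(name): a dict with "fx", "fy", "cx", "cy" (pixels), "k1" (the pictures are not rectified: a ray, as slopes to the right and down, at radius r is drawn at 1 + k1 r^2 times it, then the intrinsics apply), "pose" (4x4, takes a point from camera to world coordinates); the wrist camera has in their place "mount" (4x4, takes a point from camera to tool coordinates, whose origin is the TCP and whose axes are the tool frame's). Camera axes: x right, y up, looking along -z (the intrinsics and any distortion apply to the point x, -y, -z); pixel columns grow to the right and rows downward; lengths in m; the calibration is good to about 2 mm. A picture is of the moment at which its call begins: read the wrist's pose just before it. calibration takes no time and is no camera call.
- env.job_done(): hands the job in, once; it reports no verdict.
The state is a dict: "t": time; "joint_pos": joint angles; "dq": joint speeds; "tau": joint torques, N m; "eef_pos": TCP position; "tool_rot": TCP orientation; "contact_force": force on the tool from outside, world axes, zero at the start; "wrist_torque": the same for the moment, N m; "finger_gap": finger opening in m.
Only numpy, scipy, OpenCV 4.12 (cv2) and the standard library are available. Lean on these libraries where they do the work, as an engineer would, in place of code of your own. Each camera call takes 0.05 s, during which the arm holds its last target. There are 200 camera calls.

TASK

Get the clay-texture roller stand ready: lay the loose small terracotta roller on its side in the empty far bay of the stand, on the two dowels, and let go of it so that it rests there; then take the axle from its rest and thread it from the lamp end through all three cheeks and both rollers until its wooden handle sits fully home against the first cheek, and let go. Leave the other things on the bench where they are.

Things in the scene. Friction and masses are not known exactly. Their poses are not given: they have to be found in the camera images.
- rack: Roller stand, fixed: plywood base 190 x 100 x 18 mm, three upright cheeks 12 thick, 60 wide, tops 125 mm up, centred at x = -68, 0, +68 mm, each with an 18 mm hole (2 mm chamfer) 95 mm up. Origin: centre of base underside; +x along the hole axis, the way the axle is pushed in. Near bay (x = -34) holds a roller, far bay (x = +34) is empty; bays are 56 mm long. Lamp over the entry end.
- saddle_near (a point): Centre of the near bay on the hole axis (rack x = -34 mm). Under both bays run two 12 mm dowels lengthwise, axes 18 mm either side of the middle and 66 mm above the bench: the rollers lie on them.
- lamp (a point): Centre of the underside of the stand's fixed lamp shade, 200 mm above the bench (rack x = -75, y = +30 mm; axes the rack's). Shade 40 (x) x 160 (y) x 29 mm high; 12 mm post at rack x = -60, y = +105, round foot 56 mm wide. It hangs above the first cheek and the handle's final place: a gripper holding the handle must lean back 25 to 45 degrees, its body away from the stand, to pass it.
- hole_in (a point): Centre of the first hole's outer mouth (entry side, beneath the lamp): rack x = -74 mm, 95 mm above the bench. The axes are the rack's.
- hole_mid (a point): Centre of the middle cheek's hole (half-way through its thickness): rack x = 0.
- hole_out (a point): Centre of the third hole's outer mouth (far side): rack x = +74 mm.
- saddle_far (a point): Where the centre of a roller lying in the empty far bay comes to rest: rack x = +34 mm, on the hole axis.
- roller_center (a point): Centre of the loose roller: terracotta tube, outer diameter 56, length 46, bore 22 mm, 140 g. It starts on the bench lying on its side, centre 28 mm up. Its x axis is the roller's own axis (either end may lead).
- near_roller_center (a point): Centre of the identical roller already lying on the dowels in the near bay, loose. Its x axis is its own axis.
- axle_handle (a point): Centre of the axle's wooden handle, a block 42 mm long, 22 mm wide and 26 mm high (it starts with the 26 mm side upright). The axle's x axis points from handle to tip. The axle starts lying level in its rest, 60 mm above the bench; total length 200 mm, 150 g.
- axle_shoulder (a point): Centre of the handle's front face, where the 14 mm steel rod starts; it comes against the first cheek when fully home. 21 mm ahead of the handle's centre.
- axle_tip (a point): Tip of the steel rod, 158 mm ahead of the shoulder; the last 10 mm taper to 8 mm. When fully home it sticks out 10 mm beyond the third cheek.
- axle: The axle (same axes as its points), origin at the shoulder.
- roller: The loose roller, origin at its centre.
- rest: The axle's rest, fixed: base 170 x 70 x 12 mm, two posts 40 mm wide at x = -55 and +50 mm with notches open at the top, 67 mm high. Origin at the centre of its underside, x along the axle towards its tip. The handle overhangs the rest's -x end.
- bowl: Bystander: terracotta bowl, rim diameter 90, 45 mm high; origin at its underside.
- jar: Bystander: white ceramic jar, diameter 60, 60 mm high; origin at its underside.
- big_roller: Bystander: a larger terracotta roller standing on end, diameter 84, 60 mm high; origin at its underside. Not to be used.
- mug: Bystander: mug, diameter 76, 85 mm high, handle towards its +y; origin at its underside.
- modelling_tool: Bystander: scraper 190 mm long with a wooden handle and a flat steel blade 65 mm wide, lying on the bench along its x.
- rib: Bystander: dark wooden potter's rib, 90 x 55 x 12 mm, lying flat.

How it is judged:
On the way, in this order (a step that is already met when the one before it is completed fails the run):
1. the loose roller lies released on the dowels in the far bay (x of roller_center in the frame of rack between 0.026 and 0.042 m and y of roller_center in the frame of rack between -0.008 and 0.008 m and z of roller_center in the frame of rack between 0.087 and 0.103 m and angle between the x axis of roller_center and the x axis of rack, either way round below 0.15 rad and contact force between the fingers and roller below 0.3 N and linear speed of roller below 0.02 m/s), for 0.2 s.
2. the axle's tip is through the first cheek (x of axle_tip in the frame of rack above -0.05 m and y of axle_tip in the frame of rack between -0.006 and 0.006 m and z of axle_tip in the frame of rack between 0.089 and 0.101 m and angle between the x axis of axle_tip and the x axis of rack, either way round below 0.08 rad and x of roller_center in the frame of rack between 0.026 and 0.042 m and y of roller_center in the frame of rack between -0.008 and 0.008 m and z of roller_center in the frame of rack between 0.087 and 0.103 m and angle between the x axis of each of roller_center, near_roller_center and the x axis of rack, either way round below 0.15 rad and x of near_roller_center in the frame of rack between -0.042 and -0.026 m and y of near_roller_center in the frame of rack between -0.008 and 0.008 m and z of near_roller_center in the frame of rack between 0.087 and 0.103 m).
3. the axle's tip is through the near roller and the middle cheek (x of axle_tip in the frame of rack above 0.012 m and y of axle_tip in the frame of rack between -0.006 and 0.006 m and z of axle_tip in the frame of rack between 0.089 and 0.101 m and angle between the x axis of axle_tip and the x axis of rack, either way round below 0.08 rad and x of roller_center in the frame of rack between 0.026 and 0.042 m and y of roller_center in the frame of rack between -0.008 and 0.008 m and z of roller_center in the frame of rack between 0.087 and 0.103 m and angle between the x axis of each of roller_center, near_roller_center and the x axis of rack, either way round below 0.15 rad and x of near_roller_center in the frame of rack between -0.042 and -0.026 m and y of near_roller_center in the frame of rack between -0.008 and 0.008 m and z of near_roller_center in the frame of rack between 0.087 and 0.103 m).
4. the axle's tip is through the far roller and the third cheek (x of axle_tip in the frame of rack above 0.076 m and y of axle_tip in the frame of rack between -0.006 and 0.006 m and z of axle_tip in the frame of rack between 0.089 and 0.101 m and angle between the x axis of axle_tip and the x axis of rack, either way round below 0.08 rad and x of roller_center in the frame of rack between 0.026 and 0.042 m and y of roller_center in the frame of rack between -0.008 and 0.008 m and z of roller_center in the frame of rack between 0.087 and 0.103 m and angle between the x axis of each of roller_center, near_roller_center and the x axis of rack, either way round below 0.15 rad and x of near_roller_center in the frame of rack between -0.042 and -0.026 m and y of near_roller_center in the frame of rack between -0.008 and 0.008 m and z of near_roller_center in the frame of rack between 0.087 and 0.103 m).
At the end, for the whole second after the job is handed in: Axle through all cheeks and rollers: shoulder within 8 mm of the first hole's mouth, tip within 18 mm of the last hole's mouth, within 0.05 rad; each roller within 8 mm of its bay's centre on each axis and 0.15 rad of the stand's axis; axle and rollers released and at rest (distance between axle_shoulder and hole_in below 0.008 m and distance between axle_tip and hole_out below 0.018 m and angle between the x axis of axle_tip and the x axis of rack, either way round below 0.05 rad and x of roller_center in the frame of rack between 0.026 and 0.042 m and y of roller_center in the frame of rack between -0.008 and 0.008 m and z of roller_center in the frame of rack between 0.087 and 0.103 m and angle between the x axis of each of roller_center, near_roller_center and the x axis of rack, either way round below 0.15 rad and x of near_roller_center in the frame of rack between -0.042 and -0.026 m and y of near_roller_center in the frame of rack between -0.008 and 0.008 m and z of near_roller_center in the frame of rack between 0.087 and 0.103 m and contact force between the fingers and axle below 0.3 N and linear speed of each of axle, roller below 0.02 m/s); the robot touches nothing.
It fails at once if a bystander is pushed or carried more than 30 mm (distance of any of bowl, jar, big_roller, mug, modelling_tool, rib from where it was at the start of the episode above 0.03 m).
It also fails if it takes over 72 s, if anything falls off the work surface, if the arm or the gripper's body presses on something with over 40 N, if the wrist force passes 120 N, or if a joint passes its speed limit or range.

## Working session

There is one attempt and no reset: what is moved stays moved. The work goes in short steps, Python scripts to look and compute and a shell command to move; the robot and the scene stay as the last step left them, time stands still between calls to the robot, and variables do not carry over. Pictures are saved under pics/ and viewed, about 8 in all and at most 12, crops included, and the job is handed in when it is done.

```bash
mkdir -p pics; cat > h.py <<'E'
import numpy as np, cv2
from scipy.spatial.transform import Rotation as R
from bench import env
def cam(name):
    s=env.observe(); im,d=env.grab_frame(name); c=env.calibration(name)
    if name=='wrist':
        T=np.eye(4);T[:3,:3]=R.from_rotvec(s['tool_rot']).as_matrix();T[:3,3]=s['eef_pos'];P=T@np.array(c['mount'])
    else: P=np.array(c['pose'])
    return im,d,c,P
def save(im,n): cv2.imwrite('pics/'+n,im[:,:,::-1])
def rays(uv,c,P):
    K=np.array([[c['fx'],0,c['cx']],[0,c['fy'],c['cy']],[0,0,1.]])
    p=cv2.undistortPoints(np.array(uv,float).reshape(-1,1,2),K,np.array([c['k1'],0,0,0.]))[:,0]
    d=np.c_[p[:,0],-p[:,1],-np.ones(len(p))]
    return P[:3,3],d@P[:3,:3].T
def onz(uv,c,P,z):
    o,d=rays(uv,c,P); return o+d*((z-o[2])/d[:,2])[:,None]
def cloud(d,c,P):
    v,u=np.mgrid[:d.shape[0],:d.shape[1]]
    o,r=rays(np.c_[u.ravel(),v.ravel()],c,P)
    return (o+r*d.ravel()[:,None]).reshape(d.shape+(3,))
E
python3 - <<'E'
from h import *
for n in('top','side'):
    im,d,c,P=cam(n); save(im,n+'0.png'); np.savez(n+'0.npz',im=im,d=d,P=P); print(n,P.round(3).tolist(),c['fx'],c['k1'],(d>0).mean())
print(env.observe())
E
```

```text
top [[-0.007, 0.997, -0.079, 0.408], [-1.0, -0.005, 0.02, 0.02], [0.02, 0.08, 0.997, 1.373], [0.0, 0.0, 0.0, 1.0]] 483.89649919158575 -0.11045476678561227 0.99591015625
side [[0.815, 0.294, -0.498, -0.196], [-0.579, 0.404, -0.709, -0.967], [-0.008, 0.866, 0.5, 0.851], [0.0, 0.0, 0.0, 1.0]] 465.27438459532607 -0.039453928956986364 0.9961328125
{'t': 0.1, 'joint_pos': array([-1.55937004e+00,  3.13412617e-01,  1.49835169e+00,  1.60684926e-05,
        1.33098585e+00, -2.23403073e-01]), 'dq': array([-7.19682900e-04, -2.08843141e-03, -2.16924524e-03,  6.08988488e-06,
       -8.36998619e-04, -5.74087163e-04]), 'tau': array([ 3.71697679e-03, -4.02809143e+01, -2.52644473e+01,  6.96325558e-02,
        3.42249766e-02, -5.88006947e-05]), 'eef_pos': array([ 0.1221434 , -0.51037478,  0.23821234]), 'tool_rot': array([-2.46565886e+00,  1.94535625e+00,  1.12304255e-03]), 'contact_force': array([-0.77091259,  0.03614939,  0.04166493]), 'wrist_torque': array([ 0.00692969, -0.00735475, -0.01399956]), 'finger_gap': 0.08852834780944759}
```

View pics/top0.png

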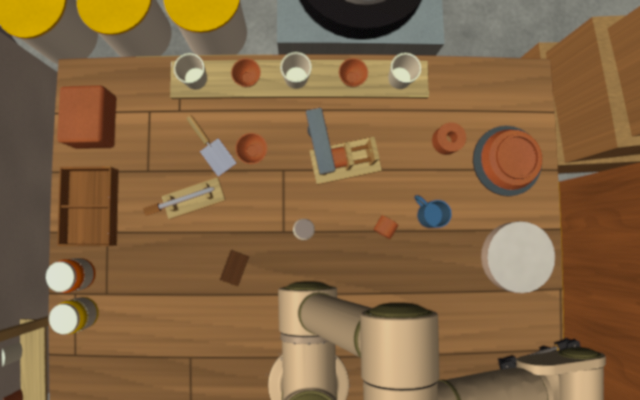

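View pics/side0.png

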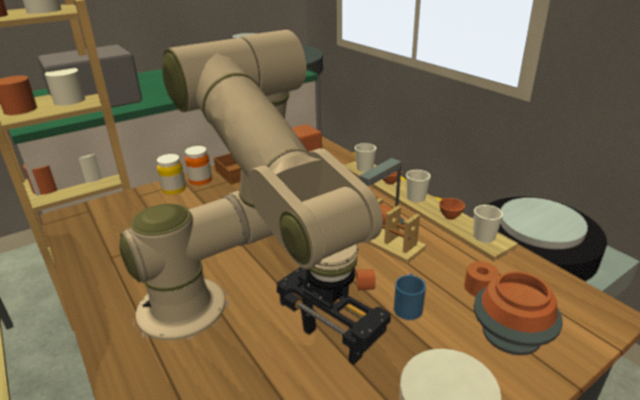

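The top view shows the loose roller at about (386,226), the stand at (346,159) with its lamp at (320,140), and the axle in its rest at (190,197) with the handle at (150,210). The mug is at (433,213) and the jar at (303,229). In the side view the robot stands in front of the stand.

```bash
python3 - <<'E'
from h import *
z=np.load('top0.npz');im,d,P=z['im'],z['d'],z['P'];c=env.calibration('top')
X=cloud(d,c,P)
print('table z',np.median(X[150:350,250:300,2]))
hsv=cv2.cvtColor(im,cv2.COLOR_RGB2HSV)
def box(m,name):
    n,l,s,cc=cv2.connectedComponentsWithStats(m.astype(np.uint8)); i=1+s[1:,4].argmax(); k=l==i
    v,u=np.nonzero(k); zs=X[k][:,2]
    r=cv2.minAreaRect(np.c_[u,v].astype(np.float32)); print(name,s[i],r,'z pct',np.percentile(zs,[5,25,50,75,95]).round(3)); return k,cv2.boxPoints(r)
def roi(u0,u1,v0,v1):
    m=np.zeros(d.shape,bool); m[v0:v1,u0:u1]=1; return m
# loose roller
k,b=box(roi(368,405,208,245)&(X[...,2]>.02),'roller'); p=X[k]; print(p[p[:,2]>.045].mean(0), onz(b,c,P,.03).round(4).tolist())
# handle / rod
k,b=box(roi(135,240,170,230)&(X[...,2]>.045),'axle+posts')
pr=roi(135,240,170,230)
print(hsv[210,150],hsv[195,190],hsv[200,165])
for v in (150,165): print(hsv[v,375-10:380].tolist()[::4])
# cloud of rack heights
k,b=box(roi(305,385,130,188)&(X[...,2]>.009)&(X[...,2]<.03),'base'); print(onz(b,c,P,.018).round(4).tolist())
k,b=box(roi(295,345,100,180)&(X[...,2]>.2),'lamp'); print(onz(b,c,P,.229).round(4).tolist(),X[k].mean(0))
for n,(u0,u1,v0,v1) in dict(axle=(135,240,170,230),rack=(295,390,100,190)).items():
    cv2.imwrite(f'pics/z_{n}.png',1) if 0 else None
a=cv2.resize(im[165:230,130:240],None,fx=5,fy=5,interpolation=3);b2=cv2.resize(im[100:190,300:390],None,fx=5,fy=5,interpolation=3)
o=np.zeros((800,550,3),np.uint8);o[:325,:550]=a;o[330:780,:450]=b2;save(o[:785],'crops.png')
E
```

```text
table z 0.000358294577868179
roller [373 216  26  24 355] ((386.3970642089844, 226.83822631835938), (21.43732452392578, 18.521846771240234), 30.963754653930664) z pct [0.033 0.045 0.051 0.054 0.058]
[ 0.43856244 -0.21505708  0.07290882] [[0.4327, -0.1834, 0.03], [0.4768, -0.2109, 0.03], [0.4456, -0.2622, 0.03], [0.4016, -0.2345, 0.03]]
axle+posts [143 183  72  33 551] ((178.75851440429688, 199.83261108398438), (15.512109756469727, 73.70120239257812), 71.1139144897461) z pct [0.056 0.063 0.066 0.069 0.075]
[ 14 168 129] [ 15   7 155] [ 21 106 168]
[[19, 124, 160], [18, 144, 145], [20, 124, 161], [18, 127, 155]]
[[21, 111, 180], [20, 119, 158], [20, 114, 154], [21, 111, 174]]
base [309 150  73  35 773] ((344.98004150390625, 160.5158233642578), (34.91778564453125, 67.03577423095703), 78.17850494384766) z pct [0.013 0.016 0.018 0.02  0.023]
[[0.6577, -0.0073, 0.018], [0.6973, -0.1951, 0.018], [0.5987, -0.2136, 0.018], [0.5601, -0.0268, 0.018]]
lamp [ 306  108   29   67 1132] ((319.4999694824219, 141.0), (66.59764862060547, 17.679832458496094), 77.47119140625) z pct [0.224 0.227 0.229 0.23  0.232]
[[0.7166, 0.0083, 0.229], [0.7261, -0.0335, 0.229], [0.5671, -0.0666, 0.229], [0.5581, -0.0253, 0.229]] [ 0.64042969 -0.02995069  0.23424102]
```

View pics/crops.png

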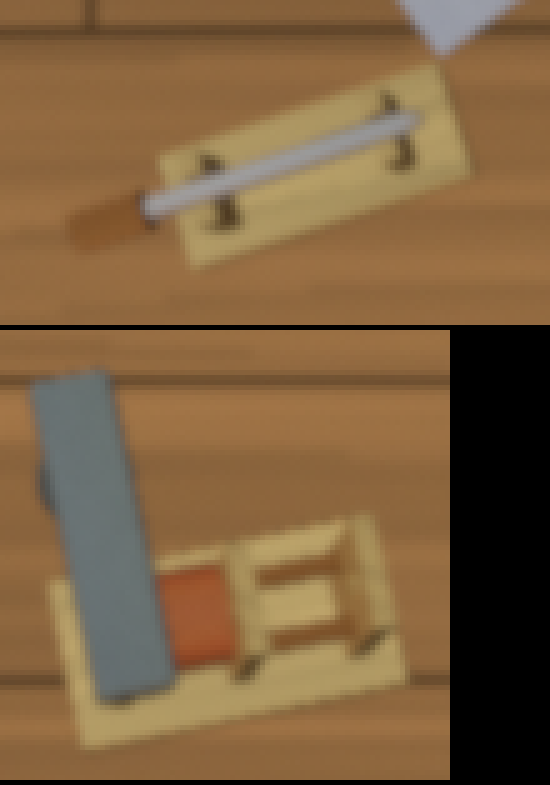

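Crops: the rod lies along the rest with the handle at its lower left. The stand's lamp is at the left, the near roller is in place, and the right bay is empty with both dowels visible. The estimates agree with the given sizes, so I'll plan the approach.

```bash
cat >> h.py <<'E'
def pose(s=None):
    s=s or env.observe(); T=np.eye(4);T[:3,:3]=R.from_rotvec(s['tool_rot']).as_matrix();T[:3,3]=s['eef_pos'];return T
def down(yaw,p):
    a=np.radians(yaw);x=[np.cos(a),np.sin(a),0];z=np.array([0,0,-1.]);return mk(x,z,p)
def mk(x,z,p):
    T=np.eye(4);T[:3,:3]=np.c_[x,np.cross(z,x),z];T[:3,3]=p;return T
def plan(T1,n=None,T0=None):
    from scipy.linalg import logm,expm
    T0=pose() if T0 is None else T0
    L=np.real(logm(np.linalg.inv(T0)@T1))
    f=lambda k:(lambda E:np.r_[E[:3,3]/.025,np.degrees(R.from_matrix(E[:3,:3]).as_rotvec())/4])(expm(L/k))
    if n is None:
        n=1
        while abs(f(n)).max()>1: n+=1
    print(n,'rows of',f(n).round(3))
E
python3 - <<'E'
from h import *
plan(down(58,[.439,-.215,.20]))
z=np.load('top0.npz');im,d,P=z['im'],z['d'],z['P'];c=env.calibration('top')
X=cloud(d,c,P)
m=np.zeros(d.shape,bool);m[190:235,405:460]=1;m&=X[...,2]>.07;print('mug',X[m].mean(0),m.sum())
m=np.zeros(d.shape,bool);m[215:245,288:320]=1;m&=X[...,2]>.05;print('jar',X[m].mean(0),m.sum())
# axle: handle & rod
m=np.zeros(d.shape,bool);m[190:225,138:225]=1;m&=X[...,2]>.06
v,u=np.nonzero(m);hsv=cv2.cvtColor(im,cv2.COLOR_RGB2HSV)
h=m&(hsv[...,1]>140);r=np.zeros(d.shape,bool);r[170:215,155:225]=1;r&=(hsv[...,1]<50)
for n,k in(('handle',h),('rod',r)):
    v,u=np.nonzero(k);print(n,k.sum(),onz(cv2.boxPoints(cv2.minAreaRect(np.c_[u,v].astype(np.float32))),c,P,.067).round(4).tolist(), X[k].mean(0),np.median(X[k][:,2]))
E
```

```text
34 rows of [ 0.379 -0.526  0.045 -0.001  0.    -0.989]
mug [ 0.4755906  -0.33069798  0.14224518] 232
jar [0.43458541 0.0095506  0.06846116] 297
handle 127 [[0.4808, 0.4671, 0.067], [0.5436, 0.4146, 0.067], [0.4598, 0.313, 0.067], [0.3977, 0.3651, 0.067]] [0.4841437  0.40309554 0.13338927] 0.0717994689668855
rod 272 [[0.5, 0.4043, 0.067], [0.6093, 0.2333, 0.067], [0.5721, 0.2093, 0.067], [0.4631, 0.3798, 0.067]] [0.53431123 0.31348642 0.06383918] 0.06416520102157286
```

```bash
r() { :; }
python3 -m jog '.38 -.53 .05 0 0 -1 0;.38 -.53 .05 0 0 -1 0;.38 -.53 .05 0 0 -1 0;.38 -.53 .05 0 0 -1 0;.38 -.53 .05 0 0 -1 0;.38 -.53 .05 0 0 -1 0;.38 -.53 .05 0 0 -1 0;.38 -.53 .05 0 0 -1 0;.38 -.53 .05 0 0 -1 0;.38 -.53 .05 0 0 -1 0'
python3 -m jog '.38 -.53 .05 0 0 -1 0;.38 -.53 .05 0 0 -1 0;.38 -.53 .05 0 0 -1 0;.38 -.53 .05 0 0 -1 0;.38 -.53 .05 0 0 -1 0;.38 -.53 .05 0 0 -1 0;.38 -.53 .05 0 0 -1 0;.38 -.53 .05 0 0 -1 0;.38 -.53 .05 0 0 -1 0;.38 -.53 .05 0 0 -1 0'
python3 -m jog '.38 -.53 .05 0 0 -1 0;.38 -.53 .05 0 0 -1 0;.38 -.53 .05 0 0 -1 0;.38 -.53 .05 0 0 -1 0;.38 -.53 .05 0 0 -1 0;.38 -.53 .05 0 0 -1 0;.38 -.53 .05 0 0 -1 0;.38 -.53 .05 0 0 -1 0;.38 -.53 .05 0 0 -1 0;.38 -.53 .05 0 0 -1 0'
python3 -m jog '.38 -.53 .05 0 0 -1 0;.38 -.53 .05 0 0 -1 0;.38 -.53 .05 0 0 -1 0;.38 -.53 .05 0 0 -.7 0;0 0 0 0 0 0 0'
python3 - <<'E'
from h import *
im,d,c,P=cam('wrist');save(im,'w1.png');np.savez('w1.npz',im=im,d=d,P=P);print(np.array(c['mount']).round(3).tolist(),c['fx'])
X=cloud(d,c,P);hsv=cv2.cvtColor(im,cv2.COLOR_RGB2HSV)
m=(hsv[...,0]<12)&(hsv[...,1]>130)&(X[...,2]>.01)&(X[...,2]<.07)&(np.hypot(X[...,0]-.44,X[...,1]+.22)<.06)
p=X[m];print(m.sum(),p.mean(0))
t=p[p[:,2]>.05]; print('top ridge',t.mean(0),len(t)); u,s,v=np.linalg.svd((t-t.mean(0))[:,:2],full_matrices=0);print(s/np.sqrt(len(t)),v[0],np.degrees(np.arctan2(v[0][1],v[0][0])))
for a in(-34,-32,-30,-28):
    e=np.array([np.cos(np.radians(a)),np.sin(np.radians(a))]);q=p[:,:2]@e;w=p[:,:2]@[-e[1],e[0]]
    print(a,np.percentile(q,[1,99]),np.percentile(w,[1,99]))
E
```

```text
t: 1.35
eef_pos: [0.282, -0.522, 0.2257]
tool_rot: [-2.984, 0.981, 0.001]
contact_force: [0.9, 0.1, 0.1]
finger_gap: 0.088
t: 2.6
eef_pos: [0.4113, -0.4282, 0.2132]
tool_rot: [-3.139, -0.098, 0.001]
contact_force: [-0.4, 0.1, -0.0]
finger_gap: 0.0879
t: 3.85
eef_pos: [0.4501, -0.2732, 0.2008]
tool_rot: [-2.916, -1.166, 0.0]
contact_force: [-1.0, -0.4, -0.5]
finger_gap: 0.0882
t: 4.47
eef_pos: [0.4344, -0.21, 0.1962]
tool_rot: [-2.744, -1.53, 0.0]
contact_force: [-0.3, -0.3, -0.4]
finger_gap: 0.0883
[[1.0, -0.0, 0.001, 0.0], [0.0, -0.954, -0.299, -0.077], [0.001, 0.299, -0.954, -0.146], [0.0, 0.0, 0.0, 1.0]] 281.93369806738565
1045 [ 0.4294982  -0.22022262  0.04291177]
top ridge [ 0.43322753 -0.2209139   0.05239208] 311
[0.01420532 0.00994645] [ 0.78342064 -0.62149184] -38.42515842286832
-34 [0.46172828 0.50796446] [0.0370237  0.09052024]
-32 [0.46439295 0.50939616] [0.02034592 0.07335636]
-30 [0.46568736 0.51065685] [0.00325795 0.05621836]
-28 [0.46577373 0.51119005] [-0.01385571  0.03954623]
```

View pics/w1.png

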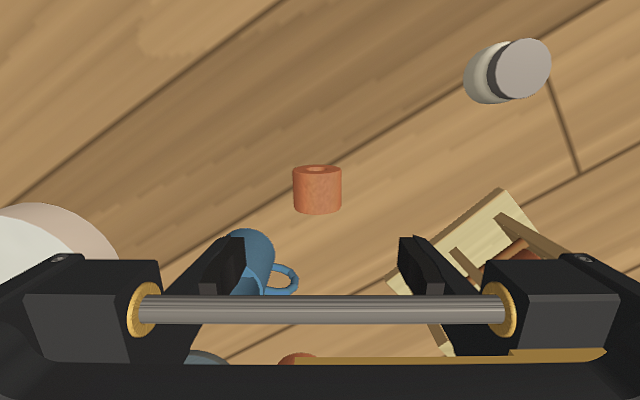

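The wrist view shows the roller at (317,190), upright in the image. Its axis therefore runs along tool y, square to the jaws, and the mug sits clear to one side.

```bash
python3 - <<'E'
from h import *
plan(down(58.3,[.4375,-.2185,.012]))
E
```

```text
8 rows of [-0.026  0.032  0.922  0.     0.    -0.002]
```

```bash
python3 -m jog '-.03 .03 .92 0 0 0 0;-.03 .03 .92 0 0 0 0;-.03 .03 .92 0 0 0 0;-.03 .03 .92 0 0 0 0;-.03 .03 .92 0 0 0 0;-.03 .03 .92 0 0 0 0;-.03 .03 .92 0 0 0 0;-.03 .03 .92 0 0 0 0;0 0 0 0 0 0 0'
python3 -m jog '0 0 0 0 0 0 150;0 0 0 0 0 0 150;0 0 0 0 0 0 150;0 0 0 0 0 0 150;0 0 0 0 0 0 150;0 0 0 0 0 0 150' 20
python3 - <<'E'
from h import *
plan(down(58.3,[.4375,-.2185,.15]));s=env.observe();print(s['contact_force'],s['finger_gap'])
# rack: yaw -78.1, centre (.6284,-.1107) -> above saddle far, via (above)
plan(down(11.9,[.6354,-.144,.19]),T0=down(58.3,[.4375,-.2185,.15]))
E
```

```text
t: 5.65
eef_pos: [0.4361, -0.2191, 0.0111]
tool_rot: [-2.743, -1.526, 0.002]
contact_force: [0.2, -0.1, 0.4]
finger_gap: 0.0885
t: 6.4
eef_pos: [0.4369, -0.2191, 0.0127]
tool_rot: [2.744, 1.529, 0.001]
contact_force: [0.1, 1.5, 6.7]
finger_gap: 0.0561
6 rows of [ 0.005  0.002 -0.915  0.002 -0.    -0.002]
[0.09982326 1.52438361 6.71249888] 0.05607224775390125
12 rows of [ 0.695  0.205 -0.133  0.     0.     0.967]
```

Gripped: the gap is 56.1 mm against 56 expected. Next I lift, carry it over the bay and look.

```bash
python3 -m jog '0 0 -.92 0 0 0 150;0 0 -.92 0 0 0 150;0 0 -.92 0 0 0 150;0 0 -.92 0 0 0 150;0 0 -.92 0 0 0 150;0 0 -.92 0 0 0 150'
python3 -m jog '.69 .2 -.13 0 0 .97 150;.69 .2 -.13 0 0 .97 150;.69 .2 -.13 0 0 .97 150;.69 .2 -.13 0 0 .97 150;.69 .2 -.13 0 0 .97 150;.69 .2 -.13 0 0 .97 150;.69 .2 -.13 0 0 .97 150;.69 .2 -.13 0 0 .97 150;.69 .2 -.13 0 0 .97 150;.69 .2 -.13 0 0 .97 150'
python3 -m jog '.69 .2 -.13 0 0 .97 150;.69 .2 -.13 0 0 .97 150;0 0 0 0 0 0 150;0 0 0 0 0 0 150'
python3 - <<'E'
from h import *
for n in('wrist','side'):
    im,d,c,P=cam(n);save(im,n+'2.png');np.savez(n+'2.npz',im=im,d=d,P=P)
s=np.load('side2.npz')['im'];w=np.load('wrist2.npz')['im']
o=np.zeros((590,640,3),np.uint8);o[:400]=w;o[400:590]=0
o[400:590,:480]=cv2.resize(s[150:270,300:540],(480,240))[:190]
save(o,'v2.png')
E
```

```text
t: 7.15
eef_pos: [0.4363, -0.2188, 0.1507]
tool_rot: [-2.744, -1.529, 0.001]
contact_force: [0.5, 0.4, -1.6]
finger_gap: 0.0563
t: 8.4
eef_pos: [0.5971, -0.1453, 0.1823]
tool_rot: [-3.097, -0.527, 0.002]
contact_force: [-0.0, -0.2, -1.8]
finger_gap: 0.0562
t: 8.9
eef_pos: [0.632, -0.1447, 0.1887]
tool_rot: [-3.125, -0.322, 0.002]
contact_force: [0.0, 0.6, -1.9]
finger_gap: 0.0561
```

View pics/v2.png

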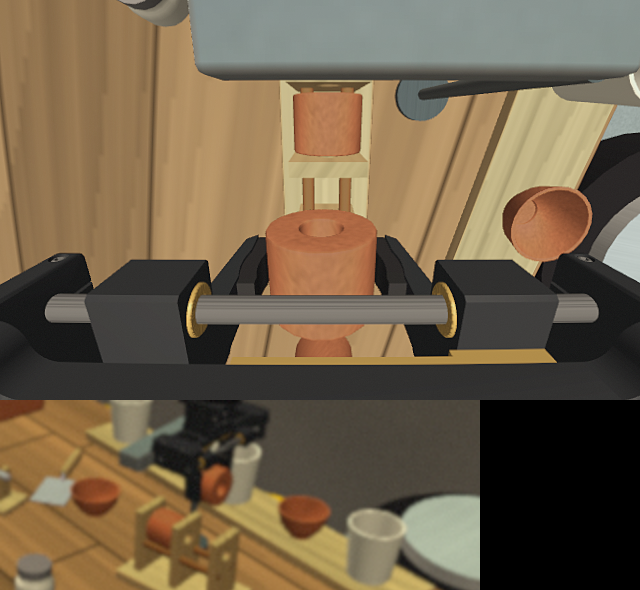

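The wrist view shows the near roller at (328,123), the middle cheek top at (328,168), the dowels at (308..345,190) and the held roller below them. The lamp crosses the top of the image. Next I measure the stand and the held roller in this same view.

```bash
python3 - <<'E'
from h import *
z=np.load('wrist2.npz');im,d,P=z['im'],z['d'],z['P'];c=env.calibration('wrist')
X=cloud(d,c,P);hsv=cv2.cvtColor(im,cv2.COLOR_RGB2HSV)
a=np.radians(-78.1);ex=np.array([np.cos(a),np.sin(a),0]);ey=np.array([-ex[1],ex[0],0]);o=np.array([.6284,-.1107,0])
Q=np.stack([(X-o)@ex,(X-o)@ey,X[...,2]],-1)
wood=(hsv[...,0]>12)&(hsv[...,1]<150)
def st(n,m):
    p=Q[m];print(n,len(p),'x',np.percentile(p[:,0],[3,50,97]).round(4),'y',np.percentile(p[:,1],[3,50,97]).round(4),'z',np.median(p[:,2]).round(4)); return p
for n,xc in(('mid',0),('first',-.068)):
    p=st(n,(abs(Q[...,0]-xc)<.012)&(abs(Q[...,2]-.125)<.006)&(abs(Q[...,1])<.05)&wood)
    if n=='mid' : print(np.degrees(np.polyfit(p[:,1],p[:,0],1)[0]))
red=(hsv[...,0]<12)&(hsv[...,1]>110)
p=st('near',(abs(Q[...,0]+.034)<.03)&(abs(Q[...,1])<.04)&(Q[...,2]>.09)&(Q[...,2]<.14)&red)
p=st('base',(abs(Q[...,2]-.018)<.006)&(abs(Q[...,1])<.08)&(abs(Q[...,0])<.11)&wood&(np.indices(d.shape)[0]<230))
for x0,x1 in((-.06,-.03),(-.03,0),(0,.03)):
    q=p[(p[:,0]>x0)&(p[:,0]<x1)];print(x0,np.percentile(q[:,1],[1,99]).round(4),len(q))
p=st('lamp',(Q[...,2]>.18)&(Q[...,2]<.24)&(np.indices(d.shape)[0]<82))
# held roller in tool frame
T=pose();H=(X-T[:3,3])@T[:3,:3]
m=red&(np.indices(d.shape)[0]>205)&(abs(H[...,0])<.035)&(abs(H[...,1])<.05)&(H[...,2]<.03)&(H[...,2]>-.06)
p=H[m];print('held',len(p),np.percentile(p,[2,50,98],axis=0).round(4).tolist())
e=p[p[:,1]<np.percentile(p[:,1],3)+.006];print('end y',np.median(p[p[:,1]<-.015][:,1]),'x-slope deg',np.degrees(np.polyfit(p[p[:,1]<-.018][:,0],p[p[:,1]<-.018][:,1],1)[0]), 'z-slope',np.degrees(np.polyfit(p[p[:,1]<-.018][:,2],p[p[:,1]<-.018][:,1],1)[0]))
print('tcp in rack',(T[:3,3]-o)@ex,(T[:3,3]-o)@ey)
E
```

```text
mid 1347 x [-0.0069 -0.0012  0.005 ] y [-0.0263  0.0018  0.0299] z 0.1247
0.03343040399876006
first 188 x [-0.0631 -0.0626 -0.056 ] y [-0.0262  0.0015  0.0294] z 0.1238
near 1457 x [-0.0551 -0.034  -0.0113] y [-0.0247 -0.0012  0.0269] z 0.1125
base 3841 x [-0.0661  0.0275  0.0698] y [-0.047  -0.0039  0.0505] z 0.0177
-0.06 [-0.0478  0.0519] 678
-0.03 [-0.0477  0.0513] 616
0 [-0.048   0.0516] 291
lamp 35877 x [-0.0777 -0.0666 -0.0558] y [-0.0419  0.0291  0.1016] z 0.2285
held 5103 [[-0.0256, -0.0225, -0.04], [0.0, -0.0216, -0.0276], [0.0254, 0.0082, 0.0065]]
end y -0.021859155892399847 x-slope deg -0.5827454314293531 z-slope -0.39476661078746167
tcp in rack 0.03409976138833371 -0.0033997824073899153
```

Yaw agrees. The stand's x is about 1 mm and its y about 2 mm off my top-view estimate, so I'll shift the tool by +5 mm in x and -2.3 mm in y and lower the roller.

```bash
python3 -m jog '.21 -.09 .5 0 0 0 150;0 0 .7 0 0 0 150;0 0 .7 0 0 0 150;0 0 .7 0 0 0 150;0 0 .7 0 0 0 150;0 0 .3 0 0 0 150;0 0 .3 0 0 0 150;0 0 0 0 0 0 150'

```

```text
t: 10.0
eef_pos: [0.6373, -0.1415, 0.0914]
tool_rot: [-3.125, -0.32, 0.001]
contact_force: [0.6, 0.3, -1.3]
finger_gap: 0.0554
```

```bash
python3 -m jog '0 0 .2 0 0 0 150;0 0 .2 0 0 0 150;0 0 0 0 0 0 150'; python3 -m jog '0 0 .04 0 0 0 150;0 0 0 0 0 0 150'
```

```text
t: 10.38
eef_pos: [0.6372, -0.1414, 0.0813]
tool_rot: [-3.125, -0.32, 0.001]
contact_force: [0.2, 0.2, -1.1]
finger_gap: 0.0561
t: 10.62
eef_pos: [0.6374, -0.1415, 0.0808]
tool_rot: [3.125, 0.32, 0.0]
contact_force: [0.7, 0.0, -1.6]
finger_gap: 0.0562
```

```bash
python3 -m jog '0 0 .06 0 0 0 150;0 0 0 0 0 0 150'; python3 -m jog '0 0 0 0 0 0 60;0 0 0 0 0 0 0;0 0 0 0 0 0 0;0 0 0 0 0 0 0;0 0 0 0 0 0 0';  python3 -m jog '0 0 -.5 0 0 0 0;0 0 -.9 0 0 0 0;0 0 -1 0 0 0 0;0 0 -1 0 0 0 0;0 0 -1 0 0 0 0;0 0 0 0 0 0 0'
python3 - <<'E'
from h import *
im,d,c,P=cam('wrist');save(im,'w3.png');np.savez('w3.npz',im=im,d=d,P=P)
X=cloud(d,c,P);hsv=cv2.cvtColor(im,cv2.COLOR_RGB2HSV)
a=np.radians(-78.1);ex=np.array([np.cos(a),np.sin(a),0]);ey=np.array([-ex[1],ex[0],0]);o=np.array([.6284,-.1107,0])
Q=np.stack([(X-o)@ex,(X-o)@ey,X[...,2]],-1)
red=(hsv[...,0]<12)&(hsv[...,1]>110)
def st(n,m):
    p=Q[m];print(n,len(p),'x',np.percentile(p[:,0],[3,50,97]).round(4),'y',np.percentile(p[:,1],[3,50,97]).round(4),'z',np.percentile(p[:,2],[50,97]).round(4)); return p
wood=(hsv[...,0]>12)&(hsv[...,1]<150)
for n,xc in(('first',-.068),('mid',0),('third',.068)):
    m=(abs(Q[...,0]-xc)<.012)&(abs(Q[...,2]-.125)<.006)&(abs(Q[...,1])<.05)&wood
    if m.sum()>20: st(n,m)
for n,xc in(('near',-.034),('far',.034)):
    p=st(n,(abs(Q[...,0]-xc)<.03)&(abs(Q[...,1])<.04)&(Q[...,2]>.09)&(Q[...,2]<.14)&red)
    t=p[p[:,2]>.115]; print(len(t),t.mean(0), [np.round(np.median(t[abs(t[:,0]-x)<.004][:,1]),4) for x in xc+np.array([-.015,0,.015])])
E
```

```text
t: 10.88
eef_pos: [0.6375, -0.1415, 0.0805]
tool_rot: [3.125, 0.32, 0.001]
contact_force: [-3.2, 1.3, 6.6]
finger_gap: 0.056
t: 11.5
eef_pos: [0.6374, -0.1414, 0.0792]
tool_rot: [-3.125, -0.32, 0.0]
contact_force: [-0.2, -0.2, 0.1]
finger_gap: 0.0878
t: 12.25
eef_pos: [0.6381, -0.1417, 0.1917]
tool_rot: [3.123, 0.32, 0.006]
contact_force: [-0.2, -0.2, 0.0]
finger_gap: 0.0882
mid 1337 x [-0.007  -0.0013  0.005 ] y [-0.0265  0.0019  0.0297] z [0.1247 0.1259]
third 1128 x [0.0608 0.0656 0.0726] y [-0.0263  0.0015  0.03  ] z [0.1246 0.1258]
near 1476 x [-0.055  -0.0341 -0.0115] y [-0.0246  0.0062  0.0271] z [0.1129 0.1212]
373 [-0.03326437  0.00527176  0.11750149] [np.float64(0.0058), np.float64(0.018), np.float64(0.0182)]
far 1327 x [0.0102 0.0268 0.0545] y [-0.0243  0.0066  0.0267] z [0.1126 0.1208]
358 [0.02804747 0.00742298 0.11728126] [np.float64(0.0177), np.float64(0.0183), np.float64(0.0185)]
```

View pics/w3.png

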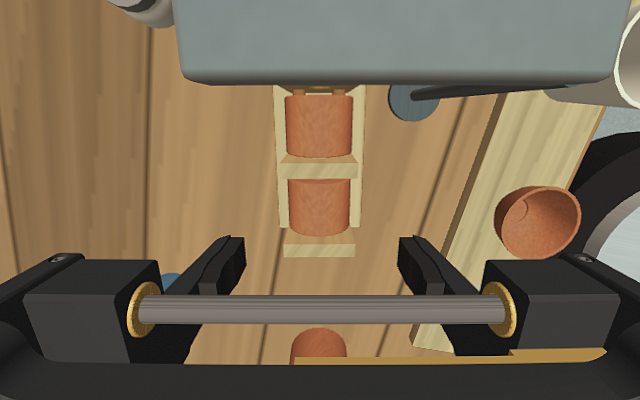

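The view shows both rollers lying square between the cheeks: near at (318,125), far at (319,205). The far roller's centre is at rack x of about 33 mm, so the placing is good. Next I work out the axle from the top picture and plan the trip to it.

```bash
python3 - <<'E'
from h import *
P=np.load('top0.npz')['P'];c=env.calibration('top')
p=onz([[151,209],[159.6,206.4],[214,188.4]],c,P,.067);print(p.round(4).tolist());v=p[2]-p[1];print(np.linalg.norm(v),np.degrees(np.arctan2(v[1],v[0])))
a=np.degrees(np.arctan2(v[1],v[0]));u=v/np.linalg.norm(v)
t=p[0]+.09*u;t[2]=.22;print(t)
T=pose();U=T.copy();U[2,3]=.285
m=down(a+90,[t[0],t[1],.285]);plan(U);plan(m,T0=U)
E
```

```text
[[0.49, 0.4233, 0.067], [0.497, 0.3996, 0.067], [0.5453, 0.2512, 0.067]]
0.1561368357627876 -71.98932962981748
[0.51786794 0.33770634 0.22      ]
4 rows of [ 0.001  0.001 -0.951  0.     0.    -0.   ]
20 rows of [ 0.012 -0.988 -0.     0.001 -0.001 -0.079]
```

```bash
python3 -m jog '0 0 -.95 0 0 0 0;0 0 -.95 0 0 0 0;0 0 -.95 0 0 0 0;0 0 -.95 0 0 0 0'
python3 -m jog '0 -1 0 0 0 -.08 0;0 -1 0 0 0 -.08 0;0 -1 0 0 0 -.08 0;0 -1 0 0 0 -.08 0;0 -1 0 0 0 -.08 0;0 -1 0 0 0 -.08 0;0 -1 0 0 0 -.08 0;0 -1 0 0 0 -.08 0;0 -1 0 0 0 -.08 0;0 -1 0 0 0 -.08 0'
python3 -m jog '0 -1 0 0 0 -.08 0;0 -1 0 0 0 -.08 0;0 -1 0 0 0 -.08 0;0 -1 0 0 0 -.08 0;0 -1 0 0 0 -.08 0;0 -1 0.5 0 0 -.08 0;0 -1 .5 0 0 -.08 0;0 -1 .5 0 0 -.08 0;0 -1 .5 0 0 -.08 0;0 -.7 .5 0 0 0 0'
python3 -m jog '0 0 0 0 0 0 0'
python3 - <<'E'
from h import *
im,d,c,P=cam('wrist');save(im,'w4.png');np.savez('w4.npz',im=im,d=d,P=P)
E
```

```text
t: 12.8
eef_pos: [0.6371, -0.1414, 0.2835]
tool_rot: [-3.124, -0.32, 0.003]
contact_force: [0.8, -0.4, -0.5]
finger_gap: 0.0884
t: 14.05
eef_pos: [0.5799, 0.1036, 0.2842]
tool_rot: [3.115, 0.408, -0.0]
contact_force: [-0.8, -0.0, -0.7]
finger_gap: 0.088
t: 15.3
eef_pos: [0.5117, 0.3362, 0.2212]
tool_rot: [-3.104, -0.487, -0.0]
contact_force: [0.3, 0.1, -0.8]
finger_gap: 0.088
t: 15.42
eef_pos: [0.5117, 0.3356, 0.2208]
tool_rot: [3.103, 0.488, -0.003]
contact_force: [-0.1, -0.3, -0.6]
finger_gap: 0.0881
```

View pics/w4.png

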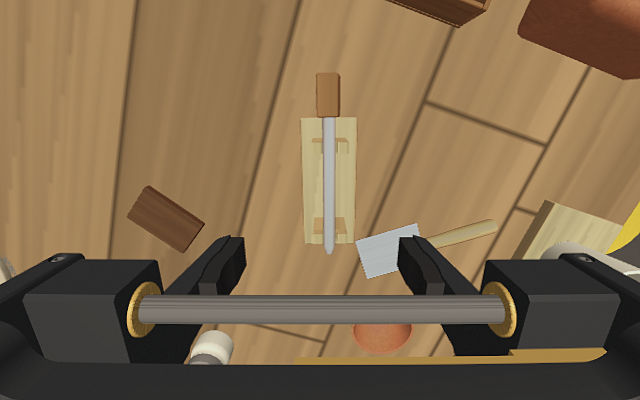

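The whole axle is visible: handle at (328,94), shoulder at (329,117), tip at (330,253).

```bash
python3 - <<'E'
from h import *
z=np.load('w4.npz');im,d,P=z['im'],z['d'],z['P'];c=env.calibration('wrist')
X=cloud(d,c,P);hsv=cv2.cvtColor(im,cv2.COLOR_RGB2HSV)
V,U=np.indices(d.shape);roi=(U>305)&(U<352)&(V>60)&(V<262)
h=roi&(V<122)&(X[...,2]>.05)&(X[...,2]<.09)&(hsv[...,1]>110)
r=roi&(V>112)&(hsv[...,1]<45)&(X[...,2]>.045)&(X[...,2]<.085)
pr=X[r];g=pr[:,:2].mean(0);v=np.linalg.svd(pr[:,:2]-g,full_matrices=0)[2][0];v*=-np.sign(v[1])
n=np.array([-v[1],v[0]])
print('rod n',len(pr),'yaw',np.degrees(np.arctan2(v[1],v[0])),'centre',g,'z',np.percentile(pr[:,2],[50,90]))
s=(pr[:,:2]-g)@v;print('rod extent',np.percentile(s,[.5,99.5]),'z along',np.polyfit(s,pr[:,2],1))
ph=X[h];sh=(ph[:,:2]-g)@v;wh=(ph[:,:2]-g)@n;top=ph[:,2]>.068
print('handle n',len(ph),'s',np.percentile(sh[top],[1,99]),'w',np.percentile(wh[top],[2,98]),'ztop',np.median(ph[top,2]))
# shape from pixels: rod edges by ray at z=.06
uv=np.argwhere(r)[:,::-1];rect=onz(cv2.boxPoints(cv2.minAreaRect(uv.astype(np.float32))),c,P,.062);print(rect.round(4).tolist())
E
```

```text
rod n 1552 yaw -71.46508335458923 centre [0.51943562 0.33761805] z [0.0655766  0.06695899]
rod extent [-0.07055198  0.0843395 ] z along [-0.0010164   0.06533432]
handle n 1052 s [-0.11233175 -0.0723852 ] w [-0.01143596  0.00938534] ztop 0.07243733638257543
[[0.5402, 0.2534, 0.062], [0.4916, 0.4034, 0.062], [0.5024, 0.4069, 0.062], [0.5528, 0.2575, 0.062]]
```

```bash
cat >> h.py <<'E'
UP=np.array([0,0,1.])
def lean(yaw,g,t=35,back=0):   # axle yaw, grasp point
    a=np.radians(yaw);v=np.array([np.cos(a),np.sin(a),0]);n=np.array([-v[1],v[0],0])
    z=np.sin(np.radians(t))*v-np.cos(np.radians(t))*UP
    return mk(n,z,np.array(g)+(.019-back)*z)
RO=np.array([.6299,-.1093,0]);RY=-78.1
REX=np.array([np.cos(np.radians(RY)),np.sin(np.radians(RY)),0]);REY=np.array([-REX[1],REX[0],0])
E
python3 - <<'E'
from h import *
g=[.4882,.4290,.060]
A=lean(-71.5,g,back=.1);B=lean(-71.5,g)
print(A[:3,3],B[:3,3]);plan(A);plan(B,T0=A)
z=np.load('top0.npz');X=cloud(z['d'],env.calibration('top'),z['P']);q=X[160:250,55:125];print('box',q[...,2].max(),X[205,112],X[205,60])
E
```

```text
[0.47345812 0.47305882 0.12635132] [0.49165797 0.41866521 0.04443611]
9 rows of [ 0.026 -0.739  0.24  -0.972  0.007 -0.018]
4 rows of [-0.  0.  1.  0.  0. -0.]
box 1.3726287043569811 [0.50323871 0.54244795 0.04169913] [0.50295099 0.68810439 0.05442735]
```

```bash
python3 -m jog '.03 -.74 .24 -.97 0 -.02 0;.03 -.74 .24 -.97 0 -.02 0;.03 -.74 .24 -.97 0 -.02 0;.03 -.74 .24 -.97 0 -.02 0;.03 -.74 .24 -.97 0 -.02 0;.03 -.74 .24 -.97 0 -.02 0;.03 -.74 .24 -.97 0 -.02 0;.03 -.74 .24 -.97 0 -.02 0;.03 -.74 .24 -.97 0 -.02 0;0 0 0 0 0 0 0'
python3 - <<'E'
from h import *
B=lean(-71.5,[.4882,.4290,.060]);plan(B);print(env.observe()['joint_pos'].round(2))
im,d,c,P=cam('wrist');save(im,'w5.png')
E
```

```text
t: 16.73
eef_pos: [0.474, 0.4736, 0.1249]
tool_rot: [2.503, 0.41, 0.12]
contact_force: [-0.3, -1.7, -0.1]
finger_gap: 0.0882
4 rows of [-0.003  0.011  0.99  -0.003  0.019  0.012]
[ 0.8   0.95  0.85 -0.53  1.65  0.52]
```

View pics/w5.png

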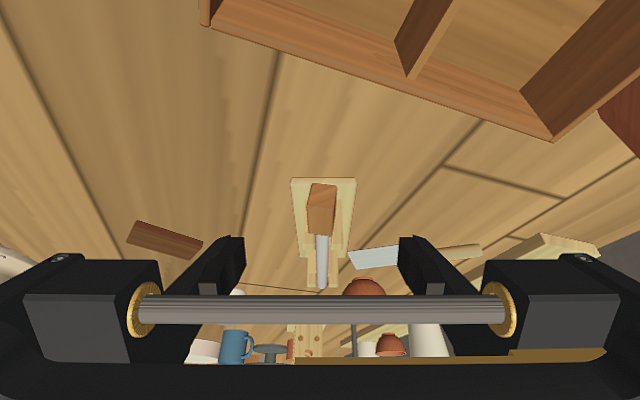

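The handle is centred between the fingers, at about (321,205). Going in.

```bash
python3 -m jog '0 0.01 .99 0 0 0 0;0 .01 .99 0 0 0 0;0 .01 .99 0 0 0 0;0 .01 .99 0 0.08 .05 0;0 0 0 0 0 0 0'
python3 -m jog '0 0 0 0 0 0 255;0 0 0 0 0 0 255;0 0 0 0 0 0 255;0 0 0 0 0 0 255;0 0 0 0 0 0 255;0 0 0 0 0 0 255;0 0 0 0 0 0 255;0 0 0 0 0 0 255' 45
python3 - <<'E'
from h import *
T=pose();z=T[:3,2];print('lean',np.degrees(np.arccos(-z[2])),'x yaw',np.degrees(np.arctan2(T[1,0],T[0,0])),T[2,0], env.observe()['wrist_torque'])
E
```

```text
t: 17.4
eef_pos: [0.493, 0.4171, 0.0466]
tool_rot: [2.506, 0.403, 0.13]
contact_force: [-0.1, 0.4, 0.6]
finger_gap: 0.0879
t: 18.4
eef_pos: [0.4923, 0.4189, 0.0459]
tool_rot: [2.505, 0.406, 0.132]
contact_force: [2.0, 0.2, -1.0]
finger_gap: 0.0223
lean 34.902790758030676 x yaw 18.480405790650263 0.0030355380008040556 [ 0.45493741 -0.04851816  0.14800053]
```

Gripped: the gap is 22.3 mm and the lean 34.9°. I record how the axle sits in the hand, then lift and plan.

```bash
python3 - <<'E'
from h import *
T=pose()
s=np.array([.4967,.4055,.060]);q=T[:3,:3].T@(s-T[:3,3]);print('shoulder in tool',q);q[0]=0
yaw=np.arctan2(T[1,0],T[0,0])-np.pi/2;v=np.array([np.cos(yaw),np.sin(yaw),0]);n=np.array([-v[1],v[0],0])
A=np.eye(4);A[:3,:3]=T[:3,:3].T@np.c_[v,n,UP];A[:3,3]=q;np.save('axle.npy',A);print(A.round(3))
L=T.copy();L[2,3]+=.065
def goal(tipx,dy=0,dz=0,z=.095):
    G=np.eye(4);G[:3,:3]=np.c_[REX,REY,UP];G[:3,3]=RO+REX*(tipx-.158)+REY*dy+UP*(z+dz);return G@np.linalg.inv(A)
plan(L);plan(goal(-.104,z=.125),T0=L);plan(goal(-.104),T0=goal(-.104,z=.125));print(goal(-.104)[:3,3],goal(.084)[:3,3])
E
cat >> h.py <<'E'
def goal(tipx,dy=0,dz=0,z=.095):
    A=np.load('axle.npy');G=np.eye(4);G[:3,:3]=np.c_[REX,REY,UP];G[:3,3]=RO+REX*(tipx-.158)+REY*dy+UP*(z+dz);return G@np.linalg.inv(A)
def axle():  # predicted shoulder, tip, dir in rack coords
    M=pose()@np.load('axle.npy');f=lambda p:np.array([(p-RO)@REX,(p-RO)@REY,p[2]])
    s=M[:3,3];t=s+.158*M[:3,0];return f(s).round(4),f(t).round(4)
E
```

```text
shoulder in tool [-4.16700290e-05  1.96272856e-02 -3.50818207e-03]
[[ 0.     1.     0.003  0.   ]
 [ 0.82  -0.002  0.572  0.02 ]
 [ 0.572  0.002 -0.82  -0.004]
 [ 0.     0.     0.     1.   ]]
3 rows of [ 0.003  0.496 -0.711  0.     0.     0.   ]
9 rows of [ 0.038  0.985  0.688 -0.001 -0.105  0.15 ]
1 rows of [-0.004 -0.687  0.984 -0.    -0.    -0.   ]
[0.57301108 0.16086495 0.08089256] [ 0.61177747 -0.02309473  0.08089256]
```

```bash
python3 -m jog '0 .25 -.36 0 0 0 255;0 .5 -.71 0 0 0 255;0 .5 -.71 0 0 0 255;0 .25 -.36 0 0 0 255'
python3 -m jog '.04 .7 .5 0 -.08 .11 255;.04 .7 .5 0 -.08 .11 255;.04 .7 .5 0 -.08 .11 255;.04 .7 .5 0 -.08 .11 255;.04 .7 .5 0 -.08 .11 255;.04 .7 .5 0 -.08 .11 255;.04 .7 .5 0 -.08 .11 255;.04 .7 .5 0 -.08 .11 255;.04 .7 .5 0 -.08 .11 255;.04 .7 .5 0 -.08 .11 255'
python3 -m jog '.04 .7 .5 0 -.08 .11 255;.04 .7 .5 0 -.08 .11 255;0 0 0 0 0 0 255;0 0 0 0 0 0 255'
python3 - <<'E'
from h import *
print(axle());plan(goal(-.104))
for n in('wrist','side','top'):
    im,d,c,P=cam(n);save(im,n+'6.png');np.savez(n+'6.npz',im=im,d=d,P=P)
w=np.load('wrist6.npz')['im'];s=np.load('side6.npz')['im'];t=np.load('top6.npz')['im']
o=np.zeros((600,800,3),np.uint8);o[:300,:400]=cv2.resize(t[110:210,240:373],(400,300));o[:300,400:]=cv2.resize(s[140:260,320:480],(400,300));o[300:,:480]=cv2.resize(w,(480,300))
save(o,'v6.png')
E
```

```text
t: 18.9
eef_pos: [0.4924, 0.419, 0.114]
tool_rot: [2.506, 0.405, 0.135]
contact_force: [0.2, -1.8, -1.9]
finger_gap: 0.0224
t: 20.15
eef_pos: [0.5614, 0.2134, 0.109]
tool_rot: [2.519, 0.286, 0.092]
contact_force: [0.7, -0.5, -1.7]
finger_gap: 0.0222
t: 20.65
eef_pos: [0.5724, 0.1735, 0.1086]
tool_rot: [2.521, 0.264, 0.084]
contact_force: [0.8, 0.2, -2.0]
finger_gap: 0.0223
(array([-0.2745,  0.0021,  0.1227]), array([-0.1165,  0.0022,  0.1226]))
2 rows of [-0.042 -0.111  0.597 -0.001  0.01   0.015]
```

View pics/v6.png

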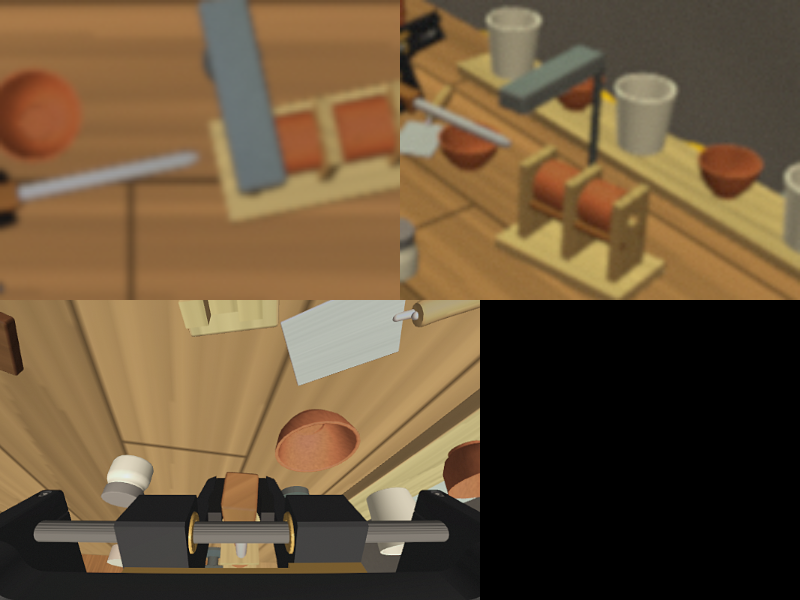

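The views show the rod level, tip about 40 mm short of and above the first hole, lined up with the rollers. In the top crop the tip is at (193,157). I'll measure the rod against the cheeks in the same camera.

```bash
cat > meas.py <<'E'
from h import *
def meas(f):
  for n in('top','side'):
    z=np.load(f'{n}{f}.npz');im,d,P=z['im'],z['d'],z['P'];c=env.calibration(n)
    X=cloud(d,c,P);hsv=cv2.cvtColor(im,cv2.COLOR_RGB2HSV)
    Q=np.stack([(X-RO)@REX,(X-RO)@REY,X[...,2]],-1)
    r=(hsv[...,1]<60)&(Q[...,0]>-.28)&(Q[...,0]<-.07)&(abs(Q[...,1])<.02)&(abs(Q[...,2]-.11)<.03)
    p=Q[r];print(n,'rod',len(p),'x',np.percentile(p[:,0],[1,99]).round(4))
    for k,l in((1,'y'),(2,'z')):
        f1=np.polyfit(p[:,0],p[:,k],1);print('  ',l,'slope',f1[0].round(4),'mid',np.median(p[:,k]).round(4),'at tip',np.polyval(f1,-.1).round(4))
    wood=(hsv[...,0]>12)&(hsv[...,1]<150)
    for xc in(0,.068):
        m=(abs(Q[...,0]-xc)<.014)&(abs(Q[...,2]-.125)<.006)&(abs(Q[...,1])<.045)&wood;p=Q[m]
        if len(p)>8: print('  cheek',xc,len(p),'x',np.percentile(p[:,0],[3,97]).round(4),'y',np.percentile(p[:,1],[3,97]).round(4),'z',np.percentile(p[:,2],[50,90]).round(4))
    red=(hsv[...,0]<12)&(hsv[...,1]>130)
    for xc in(-.034,.034):
        p=Q[red&(abs(Q[...,0]-xc)<.028)&(abs(Q[...,1])<.04)&(abs(Q[...,2]-.11)<.03)]
        print('  roller',xc,len(p),np.percentile(p,[3,50,97],axis=0).round(4).tolist())
import sys;meas(sys.argv[1])
E
python3 meas.py 6
```

```text
top rod 287 x [-0.2713 -0.1204]
   y slope -0.0007 mid 0.0017 at tip 0.0017
   z slope -0.0173 mid 0.1267 at tip 0.1249
  cheek 0 112 x [-0.0051  0.0069] y [-0.0294  0.0277] z [0.125  0.1282]
  cheek 0.068 115 x [0.0631 0.0754] y [-0.0282  0.028 ] z [0.1252 0.1277]
  roller -0.034 213 [[-0.0404, -0.0244, 0.1074], [-0.0257, -0.0035, 0.1186], [-0.0114, 0.0206, 0.1256]]
  roller 0.034 301 [[0.0137, -0.0246, 0.1069], [0.0338, -0.0041, 0.1184], [0.0546, 0.0201, 0.1246]]
side rod 135 x [-0.2737 -0.1196]
   y slope -0.0051 mid -0.0043 at tip -0.0045
   z slope -0.0165 mid 0.1276 at tip 0.1257
  cheek 0 64 x [-0.0061  0.0075] y [-0.0347  0.0221] z [0.126  0.1279]
  cheek 0.068 74 x [0.06   0.0733] y [-0.0322  0.0239] z [0.1255 0.1282]
  roller -0.034 131 [[-0.0532, -0.0321, 0.0857], [-0.034, -0.0268, 0.1065], [-0.0145, -0.0149, 0.1197]]
  roller 0.034 153 [[0.0139, -0.0326, 0.0866], [0.035, -0.0271, 0.1065], [0.0539, -0.0014, 0.124]]
```

The top view and the hand model agree sideways, with the rod 2 mm off and correctable. Both cameras show the rod pitched about 1° tip-down, so I'll put that in the model.

```bash
python3 - <<'E'
from h import *
A=np.load('axle.npy');A[:3,:3]=A[:3,:3]@R.from_euler('y',.017).as_matrix();np.save('axle.npy',A)
print(axle());plan(goal(-.092),4)
E
```

```text
(array([-0.2749,  0.0021,  0.1226]), array([-0.117 ,  0.0024,  0.1199]))
4 rows of [-0.021  0.045  0.373 -0.061  0.003  0.01 ]
```

```bash
python3 -m jog '-.02 .045 .373 -.06 0 .01 255;-.02 .045 .373 -.06 0 .01 255;-.02 .045 .373 -.06 0 .01 255;-.02 .045 .373 -.06 0 .01 255;0 0 0 0 0 0 255;0 0 0 0 0 0 255'
python3 - <<'E'
from h import *
print(axle());plan(goal(-.092),1)
for n in('side','top'):
    im,d,c,P=cam(n);np.savez(n+'7.npz',im=im,d=d,P=P)
E
python3 meas.py 7 | grep -v roller
```

```text
t: 21.55
eef_pos: [0.5759, 0.1483, 0.0809]
tool_rot: [2.505, 0.258, 0.087]
contact_force: [0.7, 0.8, -1.9]
finger_gap: 0.0223
(array([-2.494e-01,  2.000e-04,  9.520e-02]), array([-0.0914, -0.0001,  0.0952]))
1 rows of [-0.009 -0.026 -0.008 -0.003  0.018 -0.016]
top rod 299 x [-0.2776 -0.0938]
   y slope -0.0015 mid -0.0005 at tip -0.0005
   z slope -0.0276 mid 0.1005 at tip 0.0991
  cheek 0 113 x [-0.005   0.0064] y [-0.0287  0.0274] z [0.1248 0.1279]
  cheek 0.068 114 x [0.0632 0.0752] y [-0.0289  0.0284] z [0.1252 0.1285]
side rod 146 x [-0.2759 -0.0991]
   y slope -0.0298 mid -0.0059 at tip -0.0079
   z slope -0.0119 mid 0.1012 at tip 0.1003
  cheek 0 65 x [-0.0064  0.0061] y [-0.0338  0.0232] z [0.1259 0.1283]
  cheek 0.068 75 x [0.0615 0.0746] y [-0.0325  0.0264] z [0.1259 0.1281]
```

```bash
sed -i "s/Q\[...,0\]>-.28/Q[...,0]>-.24/; s/Q\[...,0\]<-.07)/Q[...,0]<-.105)/" meas.py; python3 meas.py 7 | grep -v -e roller -e cheek
python3 - <<'E'
from h import *
im=np.load('side7.npz')['im'];save(cv2.resize(im[150:250,330:490],(800,500),interpolation=2),'v7.png')
E
```

```text
top rod 242 x [-0.238  -0.1068]
   y slope -0.003 mid -0.0006 at tip -0.0006
   z slope 0.0034 mid 0.1004 at tip 0.1008
side rod 119 x [-0.2384 -0.1091]
   y slope 0.0008 mid -0.0059 at tip -0.0061
   z slope 0.0083 mid 0.1012 at tip 0.1016
```

View pics/v7.png

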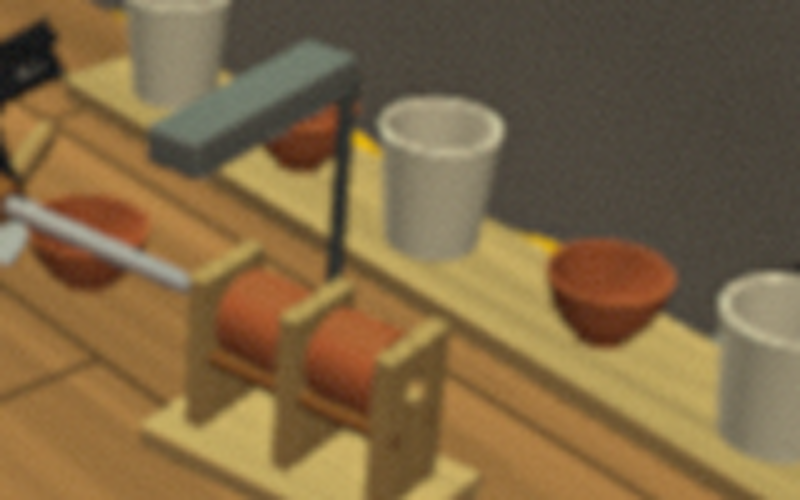

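The tip is at the first cheek's mouth, rod level and centred, both checked in the same views. Now I push in gently and watch the force.

```bash
python3 - <<'E'
from h import *
plan(goal(-.055),6)
E
```

```text
6 rows of [-0.002  0.196  0.144 -0.001  0.002 -0.003]
```

```bash
python3 -m jog '0 .2 .144 0 0 0 255;0 .2 .144 0 0 0 255;0 .2 .144 0 0 0 255;0 0 0 0 0 0 255'; python3 -m jog '0 .2 .144 0 0 0 255;0 .2 .144 0 0 0 255;0 .2 .144 0 0 0 255;0 0 0 0 0 0 255'
python3 - <<'E'
from h import *
print(axle(),env.observe()['contact_force']@np.c_[REX,REY,UP],env.observe()['wrist_torque']);plan(goal(.0),8)
E
```

```text
t: 22.15
eef_pos: [0.5796, 0.1295, 0.0808]
tool_rot: [2.505, 0.257, 0.086]
contact_force: [-0.3, -0.0, -2.3]
finger_gap: 0.0221
t: 22.65
eef_pos: [0.5834, 0.1115, 0.0808]
tool_rot: [2.505, 0.257, 0.086]
contact_force: [1.0, -0.7, -1.9]
finger_gap: 0.022
(array([-2.118e-01, -1.000e-04,  9.510e-02]), array([-0.0538, -0.0004,  0.0951])) [ 0.84513966  0.83839214 -1.89099491] [ 0.5074936  -0.03264871 -0.01373771]
8 rows of [ 0.     0.218  0.158 -0.     0.004 -0.002]
```

```bash
python3 -m jog '0 .22 .158 0 0 0 255;0 .22 .158 0 0 0 255;0 .22 .158 0 0 0 255;0 .22 .158 0 0 0 255;0 0 0 0 0 0 255'; python3 -m jog '0 .22 .158 0 0 0 255;0 .22 .158 0 0 0 255;0 .22 .158 0 0 0 255;0 0 0 0 0 0 255'
python3 - <<'E'
from h import *
print(axle(),env.observe()['contact_force']@np.c_[REX,REY,UP],env.observe()['wrist_torque']);plan(goal(.04),8)
for n in('side','top'):
    im,d,c,P=cam(n);np.savez(n+'8.npz',im=im,d=d,P=P)
E
python3 meas.py 8 |grep -v cheek
```

```text
t: 23.28
eef_pos: [0.5889, 0.085, 0.0809]
tool_rot: [2.505, 0.257, 0.086]
contact_force: [-0.7, -0.4, -2.7]
finger_gap: 0.0226
t: 23.78
eef_pos: [0.5931, 0.0651, 0.0809]
tool_rot: [2.505, 0.257, 0.086]
contact_force: [-0.5, -0.3, -1.4]
finger_gap: 0.0221
(array([-1.644e-01, -1.000e-04,  9.530e-02]), array([-0.0064, -0.0005,  0.0953])) [ 0.16003729 -0.59386323 -1.40480006] [0.51268952 0.00401524 0.04345738]
8 rows of [ 0.001  0.187  0.137 -0.     0.004 -0.003]
top rod 130 x [-0.2008 -0.1059]
   y slope -0.1366 mid -0.0001 at tip -0.005
   z slope -0.1682 mid 0.1014 at tip 0.0953
  roller -0.034 214 [[-0.0403, -0.025, 0.1061], [-0.026, -0.0038, 0.1188], [-0.0116, 0.0205, 0.1243]]
  roller 0.034 302 [[0.014, -0.0247, 0.1073], [0.0341, -0.0044, 0.119], [0.0545, 0.0203, 0.1253]]
side rod 92 x [-0.2207 -0.1053]
   y slope -0.2599 mid -0.0044 at tip -0.0148
   z slope -0.3007 mid 0.1035 at tip 0.0916
  roller -0.034 131 [[-0.0528, -0.0312, 0.0826], [-0.0343, -0.0268, 0.1051], [-0.0143, -0.0158, 0.1189]]
  roller 0.034 158 [[0.0133, -0.0324, 0.0876], [0.0348, -0.0276, 0.1072], [0.0531, 0.0017, 0.1225]]
```

```bash
python3 -m jog '.01 .2 .146 0 .01 0 255;.01 .2 .146 0 .01 0 255;0 .2 .146 0 .01 0 255;0 .2 .146 0 0 0 255;0 0 0 0 0 0 255'; python3 -m jog '0 .2 .146 0 0 0 255;0 .2 .146 0 0 0 255;0 .2 .146 0 0 0 255;0 .2 .146 0 0 0 255;0 0 0 0 0 0 255'
python3 - <<'E'
from h import *
print(axle(),env.observe()['contact_force']@np.c_[REX,REY,UP],env.observe()['wrist_torque']);plan(goal(.07),5);print(env.observe()['joint_pos'].round(2))
E
```

```text
t: 24.5
eef_pos: [0.5986, 0.041, 0.0808]
tool_rot: [2.505, 0.258, 0.089]
contact_force: [-0.6, 0.1, -2.1]
finger_gap: 0.0223
t: 25.12
eef_pos: [0.6037, 0.0168, 0.0807]
tool_rot: [2.505, 0.258, 0.089]
contact_force: [0.4, -0.0, -2.3]
finger_gap: 0.0223
(array([-0.1149,  0.0003,  0.095 ]), array([0.0431, 0.0001, 0.095 ])) [ 0.1238252   0.38619319 -2.32181998] [ 0.53622123  0.0263548  -0.04749267]
5 rows of [-0.003  0.174  0.126 -0.    -0.    -0.004]
[ 0.07  0.69  1.49 -0.75  1.01  0.3 ]
```

Free so far. Next through the third cheek and on to home, which needs about 41 mm more.

```bash
python3 -m jog '0 .2 .146 0 0 0 255;0 .2 .146 0 0 0 255;0 .2 .146 0 0 0 255;0 .2 .146 0 0 0 255;0 0 0 0 0 0 255'; python3 -m jog '0 .2 .146 0 0 0 255;0 .1 .073 0 0 0 255;0 .08 .058 0 0 0 255;0 0 0 0 0 0 255'
python3 - <<'E'
from h import *
print(axle(),env.observe()['contact_force']@np.c_[REX,REY,UP],env.observe()['wrist_torque'])
E
```

```text
t: 25.75
eef_pos: [0.6088, -0.0075, 0.0806]
tool_rot: [2.505, 0.258, 0.089]
contact_force: [-0.6, -0.2, -2.1]
finger_gap: 0.0221
t: 26.25
eef_pos: [0.6112, -0.0186, 0.0805]
tool_rot: [2.505, 0.259, 0.089]
contact_force: [-0.8, 0.2, -1.6]
finger_gap: 0.0221
(array([-0.0787,  0.0004,  0.0949]), array([0.0793, 0.0003, 0.0949])) [-0.36583    -0.78873535 -1.63695407] [5.55665885e-01 8.08747171e-02 2.63583121e-04]
```

Almost home. I feel for the shoulder contact in 1 mm steps.

```bash
python3 -m jog '0 .05 .035 0 0 0 255;0 .05 .035 0 0 0 255;0 0 0 0 0 0 255'; python3 -m jog '0 .035 .025 0 0 0 255;0 .035 .025 0 0 0 255;0 0 0 0 0 0 255'; python3 -m jog '0 .035 .025 0 0 0 255;0 0 0 0 0 0 255'
python3 - <<'E'
from h import *
print(axle(),env.observe()['contact_force']@np.c_[REX,REY,UP],env.observe()['wrist_torque'])
E
```

```text
t: 26.62
eef_pos: [0.6119, -0.0215, 0.0806]
tool_rot: [2.505, 0.259, 0.089]
contact_force: [0.0, -0.1, -2.6]
finger_gap: 0.0221
t: 27.0
eef_pos: [0.6122, -0.0232, 0.0806]
tool_rot: [2.505, 0.259, 0.09]
contact_force: [-0.5, 4.5, -1.8]
finger_gap: 0.0225
t: 27.25
eef_pos: [0.6123, -0.0232, 0.0805]
tool_rot: [2.506, 0.26, 0.09]
contact_force: [-4.0, 10.1, 1.0]
finger_gap: 0.0222
(array([-0.074 ,  0.0004,  0.0948]), array([0.084 , 0.0005, 0.0945])) [-10.71690482  -1.87716319   1.01331758] [ 1.51591982  0.35565179 -0.24764488]
```

Contact of 10.7 N came exactly at the predicted home position. Release and retreat along the leaned tool axis.

```bash
python3 -m jog '0 -.02 -.014 0 0 0 255;0 0 0 0 0 0 120;0 0 0 0 0 0 0;0 0 0 0 0 0 0;0 0 0 0 0 0 0;0 0 0 0 0 0 0'; python3 -m jog '0 0 -.3 0 0 0 0;0 0 -.6 0 0 0 0;0 0 -.9 0 0 0 0;0 0 -.9 0 0 0 0;0 0 -.9 0 0 0 0;0 0 -.9 0 0 0 0;0 0 0 0 0 0 0;0 0 0 0 0 0 0'
python3 - <<'E'
from h import *
for n in('wrist','side','top'):
    im,d,c,P=cam(n);np.savez(n+'9.npz',im=im,d=d,P=P)
w=np.load('wrist9.npz')['im'];s=np.load('side9.npz')['im'];t=np.load('top9.npz')['im']
o=np.zeros((600,800,3),np.uint8);o[:300,:400]=cv2.resize(t[110:210,270:403],(400,300));o[:300,400:]=cv2.resize(s[140:260,320:480],(400,300));o[300:,:480]=cv2.resize(w,(480,300))
save(o,'v9.png')
E
python3 meas.py 9 | grep -v rod
```

```text
t: 28.0
eef_pos: [0.6124, -0.0241, 0.0806]
tool_rot: [2.504, 0.259, 0.089]
contact_force: [-0.5, -0.8, 0.1]
finger_gap: 0.0702
t: 29.0
eef_pos: [0.5982, 0.0403, 0.1713]
tool_rot: [2.505, 0.259, 0.089]
contact_force: [0.6, -1.2, -0.3]
finger_gap: 0.0881Traceback (most recent call last):
  File "meas.py", line 19, in <module>
    import sys;meas(sys.argv[1])
               ~~~~^^^^^^^^^^^^^
  File "meas.py", line 8, in meas
    p=Q[r];print(n,'rod',len(p),'x',np.percentile(p[:,0],[1,99]).round(4))
                                    ~~~~~~~~~~~~~^^^^^^^^^^^^^^^
    return _quantile_unchecked(
        a, q, axis, out, overwrite_input, method, keepdims, weights)
    return _ureduce(a,
                    func=_quantile_ureduce_func,
    ...<5 lines>...
                    overwrite_input=overwrite_input,
                    method=method)
    r = func(a, **kwargs)
    result = _quantile(arr,
                       quantiles=q,
    ...<2 lines>...
                       out=out,
                       weights=wgt)
    slices_having_nans = np.isnan(arr[-1, ...])
                                  ~~~^^^^^^^^^
IndexError: index -1 is out of bounds for axis 0 with size 0
```

View pics/v9.png

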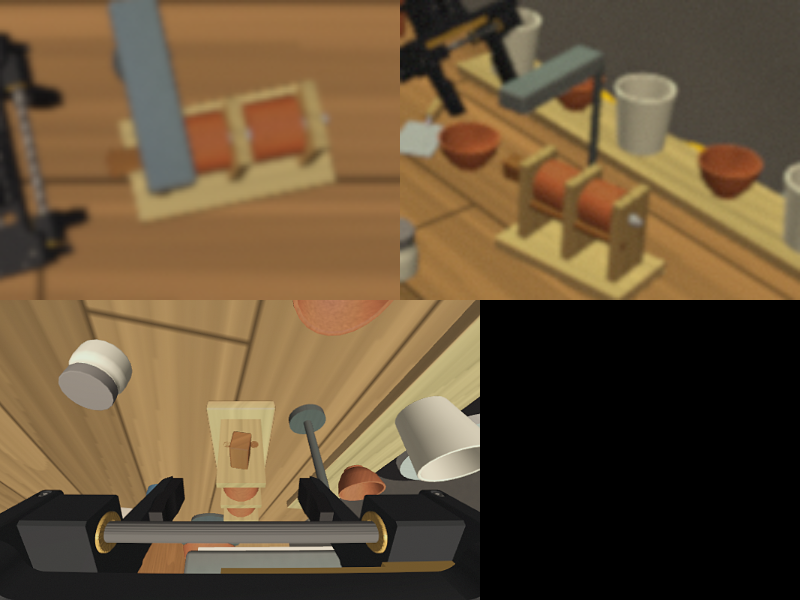

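The axle is through. Its tip shows past the third cheek, at (635,220) in the side crop, and the handle sits against the first cheek with the gripper clear. One numeric check of handle, tip and rollers before handing in.

```bash
python3 - <<'E'
from h import *
for n in('wrist','side','top'):
    z=np.load(n+'9.npz');im,d,P=z['im'],z['d'],z['P'];c=env.calibration(n);X=cloud(d,c,P);hsv=cv2.cvtColor(im,cv2.COLOR_RGB2HSV)
    Q=np.stack([(X-RO)@REX,(X-RO)@REY,X[...,2]],-1)
    def st(l,m):
        p=Q[m]
        if len(p)>5: print(n,l,len(p),np.percentile(p,[3,50,97],axis=0).round(4).tolist())
    st('handle',(Q[...,0]>-.14)&(Q[...,0]<-.076)&(abs(Q[...,1])<.025)&(abs(Q[...,2]-.095)<.025)&(hsv[...,1]>100))
    st('tip',(Q[...,0]>.077)&(Q[...,0]<.11)&(abs(Q[...,1])<.015)&(abs(Q[...,2]-.095)<.015))
    red=(hsv[...,0]<12)&(hsv[...,1]>130)
    for xc in(-.034,.034): st(f'roller{xc}',red&(abs(Q[...,0]-xc)<.03)&(abs(Q[...,1])<.04)&(abs(Q[...,2]-.11)<.03))
s=env.observe();print(s['t'],s['contact_force'],abs(s['dq']).max())
E
```

```text
wrist handle 1265 [[-0.1167, -0.0117, 0.0827], [-0.1132, -0.0008, 0.1039], [-0.0786, 0.0105, 0.1071]]
wrist roller-0.034 269 [[-0.0466, -0.0227, 0.1091], [-0.0272, 0.0097, 0.1169], [-0.0131, 0.0221, 0.1205]]
wrist roller0.034 124 [[0.0208, -0.021, 0.1118], [0.0408, 0.0072, 0.1183], [0.0521, 0.02, 0.1213]]
side handle 74 [[-0.1182, -0.018, 0.0819], [-0.1042, -0.012, 0.1023], [-0.0895, 0.004, 0.1096]]
side tip 10 [[0.0774, -0.006, 0.0913], [0.0794, -0.0048, 0.0965], [0.0826, -0.0022, 0.1009]]
side roller-0.034 132 [[-0.0533, -0.0318, 0.0864], [-0.0335, -0.0273, 0.106], [-0.0134, -0.0077, 0.1201]]
side roller0.034 149 [[0.0144, -0.0322, 0.0858], [0.0354, -0.0277, 0.1054], [0.0543, -0.0009, 0.1217]]
top handle 92 [[-0.1152, -0.0126, 0.0977], [-0.1021, -0.0024, 0.1045], [-0.0883, 0.0075, 0.1105]]
top roller-0.034 219 [[-0.0405, -0.0246, 0.1077], [-0.0259, -0.0036, 0.1185], [-0.0109, 0.0201, 0.1253]]
top roller0.034 304 [[0.0137, -0.0244, 0.1058], [0.0347, -0.0037, 0.1184], [0.0556, 0.0206, 0.1256]]
29.15 [ 1.01666304 -0.54141265  0.25138934] 0.003066627665252423
```

Handle back at -117 mm (home is -116), tip to about +83 mm (home is +84), both rollers centred. Handing in.

```bash
python3 -c "
from bench import env
print(env.job_done())"
```

```text
the job is handed in; nothing more can be done
None
```

The job is handed in at about 29 s of the 72 s allowed. The loose roller lies released on the dowels in the far bay. The axle is through all three cheeks and both rollers, with its handle home against the first cheek, and it has been let go.

**Last checks:**
- **Axle:** the shoulder met the first cheek with 10.7 N at the predicted spot. After release, the handle's back end is at rack x of about -117 mm (home is -116). The tip is at about +83 mm (home is +84).
- **Rollers:** both are centred in their bays to within about 2 mm and lie square to the stand.
- **Gripper:** it is open, clear and still. No pushing force showed while the rod went through; the first contact was the shoulder.
- **Bystanders:** no contact showed on the way. I did not measure their positions again at the end.

**Disagreements:**
- The handle looks slightly turned about its own axis after release. The task puts no limit on that.
- The final run of my measuring script stopped with an error because it looked for a rod no longer visible. I redid that check directly, and the numbers above are from that.
- The top and wrist cameras differed by 1–2 mm on where the stand is, which is within their stated accuracy.

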